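# Pick the heavier core plug on the balance

## Task

Weigh the two sandstone core plugs against each other: stand one on each pan of the balance, gently, let go of both and let the beam settle to see which is heavier. Then stand the heavier plug in the white porcelain dish and leave the lighter one standing on its pan. Do not let a plug fall over, and leave the other things on the bench where they are.

Things in the scene. Friction and masses are not known exactly. Their poses are not given: they have to be found in the camera images.
- plug_blue: sandstone core plug with a blue band near the top and a blue dot on its top: upright cylinder, 30 mm diameter, 45 mm tall. Origin: centre of its underside, z up. Mass unknown, 50 to 95 g
- plug_white: sandstone core plug with a white band and dot, otherwise the same size and look. Origin: centre of its underside, z up. Mass unknown, 50 to 95 g
- balance: equal-arm balance with two round steel pans on top: grey cast base 128 mm (x) by 290 mm (y), fixed to the bench. Origin: centre of its underside; the beam lies along its y axis, the left pan on its +y side, the right pan on its -y side, each 100 mm from the middle. A white scale plate, 50 mm wide, with a red pointer stands between the pans, 46 mm to +x of the middle, up to 134 mm above the bench
- left_pan (a point): centre of the upper face of the left pan: flat disc, 120 mm diameter, no rim; always level. 97 mm above the bench when the beam is level, 87 mm when fully down, 107 mm when fully up
- right_pan (a point): centre of the upper face of the right pan, as the left pan; one pan rises as the other sinks
- beam (a joint): tilt of the beam, rad: 0 level (empty or equal), positive: left pan down, negative: right pan down; stops at -0.10 and 0.10. The beam swings freely; a difference of 0.5 g carries it to a stop within about 4 s
- dish: loose round white porcelain dish, 112 mm outer diameter at the rim, 22 mm tall, walls 4 mm; flat inner floor of about 94 mm diameter, 5 mm above its underside. Origin: centre of its underside
- brass_weight: brass 100 g weight, 25 mm diameter with a knob, 40 mm tall. Origin: centre of its underside. To be left alone
- basalt: short dark grey basalt core, 25 mm diameter, 22 mm tall, no band. Origin: centre of its underside. To be left alone
- flask_1: stoppered glass conical flask, 64 mm across the base, 106 mm tall. Origin: centre of its underside. To be left alone
- flask_2: second stoppered conical flask, same size. Origin: centre of its underside. To be left alone
- jar: amber jar with black cap, 56 mm diameter, 75 mm tall. Origin: centre of its underside. To be left alone
- spatula: flat steel spatula lying on the bench, 160 mm long along its own y axis, 4 mm thick. Origin: centre of its underside. To be left alone
Not all that is in view belongs to the job. What is shaped like the dish but purple is not meant.

How it is judged:
By the outcome, as a careful person would: the job done as asked, in the order asked, and still so for the second after the job is handed in, with the robot touching nothing.
It also fails if it takes over 72 s, if anything falls off the work surface, if the arm or the gripper's body presses on something with over 40 N, if the wrist force passes 120 N, or if a joint passes its speed limit or range.

## Robot

A 6-joint arm with a two-finger parallel gripper is mounted at the origin on the work surface. World frame = base frame: x ahead of the robot, y to its left, z up, the work surface at z = 0. Lengths are in m, angles in degrees, forces in N, time in s.
With the tool pointing down it reaches from about 0.4 to 0.825 m from the base axis. Payload 7 kg.
Tool frame: the origin (TCP) lies at the centre of the arm's flange, where the gripper is bolted on; the fingertips stand 178 mm ahead of it and the grasp point (between the pads) lies 159 mm ahead of it (tip_reach is the distance from the TCP to the fingertips, in m); z points along the fingers, y is the line along which they close (so a half turn about z gives the same grasp; the last joint's range is limited). The gripper opens to 88 mm and grips with 3 to 60 N. Pads are 19 mm wide; open, the fingers measure 130 mm over their backs; the gripper's body (78 mm by 193 mm) begins 47 mm behind the grasp point.
Start: joints at [89.215, 20.546, 0.682, 0, -70.136, -16.507], TCP at [0.201, 0.644, 0.405] pointing down, gripper open.
Joint ranges: [-176.03, 176.03], [-82.01, 121.73], [-58.28, 71.71], [-173.87, 95.51], [-174.79, -0.11], [-173.66, 173.66]. Speed limits (degrees/s): [136.94, 136.94, 172.46, 180, 180, 180].

## Interface

Orientations are given as [roll, pitch, yaw] about the fixed x, y, z axes, in that order (R = Rz(yaw) Ry(pitch) Rx(roll)).
In Python, from plant import * gives the robot as it stands.
- The arm moves only by the shell command python3 -m handwheel 'ROWS'. ROWS is JSON, a list of rows, each a list of 7 numbers: the opening, from -1 (shut) to 1 (fully open), then the shift along the tool's x, y, z as a fraction of full scale, then the turn, a rotation vector about the tool's x, y, z as a fraction of full scale. A call has 1 to 5 rows; each row shifts and turns the commanded pose from where the row before left it, along the tool's axes as they then stand; what a row does not reach is not made up. Full scale, the value 1, is 0.025 m for a shift and 6 degrees for a turn. A row lasts 1/8 s, in which the tool goes at most 62.5 mm and 10.7 degrees, less where a joint would pass 70% of its speed; a pose out of reach is approached as far as the arm can. A call with a number of a shift or a turn outside -1 to 1 is refused whole. A call with a gripper value outside its range is refused whole. The fingers move at their own pace and stop on an object; the grip force is fixed at half the most. Time passes only in rows, so rows that do not move let the fingers close. It gives the time, the measured TCP pose, the force, the opening and the grip force at its end, in the units of the state.
- get_obs(): the state, without advancing time (a new reading comes with each control period).
- snapshot(name): name is "side" or "top" or "wrist"; returns a dict with "color" (400x640x3 uint8, red, green, blue), "fx", "fy", "cx", "cy" (pixels), "R" (3x3) and "t" (3): a world point X has camera coordinates R X + t; the wrist camera has in their place "tool_from_camera" (4x4, takes a point from camera to tool coordinates, whose origin is the TCP and whose axes are the flange's). Camera axes: x right, y down, z forward; pixel columns grow to the right and rows downward; lengths in m; the calibration is good to about 2 mm. The wrist camera is an equidistant fisheye: a pixel r from the principal point sees the ray r / f radians off the axis. A picture is of the moment at which its call begins: read the wrist's pose just before it. There is no depth.
- close_job(): hands the job in; it is judged then, once.
The state is a dict: "clock": time; "joint_pos": joint angles; "qvel": joint speeds; "tau": joint torques, N m; "tool_pos": TCP position; "orientation": TCP orientation; "force": force on the tool from outside, world axes, zero at the start; "moment": the same for the moment, N m; "opening": finger opening in m; "gripper_force": force on a finger pad.
Only numpy, scipy, OpenCV 4.12 (cv2) and the standard library are available. Lean on these libraries where they do the work, as an engineer would, in place of code of your own. Each camera call takes 0.05 s, during which the arm holds its last target. There are 200 camera calls.

## Working session

There is one attempt and no reset: what is moved stays moved. The work goes in short steps, Python scripts to look and compute and a shell command to move; the robot and the scene stay as the last step left them, time stands still between calls to the robot, and variables do not carry over. Pictures are saved under pics/ and viewed, at most 10 in all, crops included, and the job is handed in when it is done.

```bash
mkdir -p pics; ls; python3 - <<'E'
from plant import *
import cv2,json
o=get_obs();print(o)
for n in("top","side"):
    s=snapshot(n);cv2.imwrite(f"pics/{n}0.png",s["color"][:,:,::-1]);print(n,{k:s[k] for k in s if k!="color"})
s=snapshot("wrist");cv2.imwrite("pics/wrist0.png",s["color"][:,:,::-1]);print({k:s[k] for k in s if k!="color"})
E
```

```text
pics
{'clock': 0.0, 'joint_pos': array([ 8.92126212e+01,  2.05904458e+01,  6.33639193e-01, -2.00624157e-02,
       -7.01366851e+01, -1.65069937e+01]), 'qvel': array([-0.02615436, -0.00359683, -0.01971892, -0.00406703, -0.03205118,
        0.0014847 ]), 'tau': array([ 8.45148634e-05, -5.82722747e+01,  2.93042600e+01,  6.99670047e+00,
        6.81356833e-03, -1.50049505e-04]), 'tool_pos': array([0.20060687, 0.64428988, 0.40373278]), 'orientation': array([ 1.79905002e+02, -8.48386960e-03, -1.73011976e+01]), 'force': array([ 0.57773532, -0.0918329 ,  0.52557036]), 'moment': array([-3.01575881e-02,  4.54224521e-06,  5.16084877e-04]), 'gripper_force': 0.0, 'opening': 0.08790869844451056}
top {'fx': 395.578181050392, 'fy': 395.578181050392, 'cx': 323.08754809349523, 'cy': 204.9533239661488, 'R': array([[-0.02309853, -0.99946098,  0.02332807],
       [-0.99151183,  0.01991596, -0.1284821 ],
       [ 0.12794825, -0.02609781, -0.99143742]]), 't': array([0.04449603, 0.56368248, 0.92770367])}
side {'fx': 451.6492904991621, 'fy': 451.6492904991621, 'cx': 311.7791930067125, 'cy': 194.19044236054185, 'R': array([[ 0.98830534, -0.15210497,  0.0107998 ],
       [-0.08714655, -0.62151471, -0.77854026],
       [ 0.12513207,  0.76849433, -0.62750173]]), 't': array([-0.57737153,  0.15394144,  1.07127989])}
{'fx': 309.70691628693146, 'fy': 309.70691628693146, 'cx': 319.899236580573, 'cy': 187.34298515178529, 'tool_from_camera': array([[-7.71155200e-04, -9.65843122e-01, -2.59126356e-01,
         6.95168566e-02],
       [ 9.99999679e-01, -8.00727503e-04,  8.57573593e-06,
        -6.75507661e-04],
       [-2.15772415e-04, -2.59126266e-01,  9.65843430e-01,
         2.01200772e-02],
       [ 0.00000000e+00,  0.00000000e+00,  0.00000000e+00,
         1.00000000e+00]])}
```

View pics/top0.png

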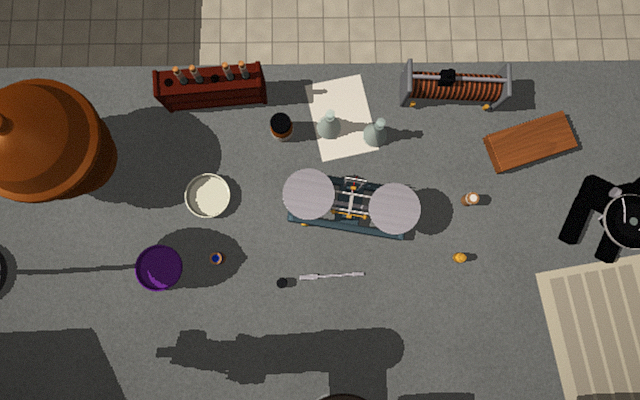

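View pics/side0.png

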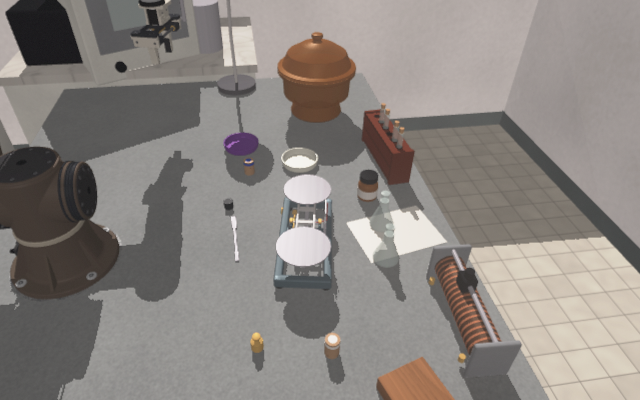

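```bash
cat >h.py <<'E'
from plant import *
import cv2,numpy as np
def ray(s,u,v,z,T=None):
    """pixel -> world point on plane z (top/side camera)"""
    R,t=s["R"],s["t"];d=R.T@np.array([(u-s["cx"])/s["fx"],(v-s["cy"])/s["fy"],1]);c=-R.T@t
    return c+d*(z-c[2])/d[2]
def pix(s,X):
    p=s["R"]@np.array(X)+s["t"];return np.array([s["cx"]+s["fx"]*p[0]/p[2],s["cy"]+s["fy"]*p[1]/p[2]])
def blob(m,box):
    x0,y0,x1,y1=box;k=np.zeros(m.shape,np.uint8);k[y0:y1,x0:x1]=m[y0:y1,x0:x1].astype(np.uint8)
    c=max(cv2.findContours(k,0,1)[0],key=cv2.contourArea);return c
E
python3 - <<'E'
from h import *
s=snapshot("top");im=s["color"];bgr=im[:,:,::-1].copy()
hsv=cv2.cvtColor(im,cv2.COLOR_RGB2HSV);H,S,V=hsv[...,0],hsv[...,1],hsv[...,2]
def rep(n,m,box,z):
    c=blob(m,box);(u,v),r=cv2.minEnclosingCircle(c);mm=cv2.moments(c);u2,v2=(mm['m10']/mm['m00'],mm['m01']/mm['m00']) if mm['m00'] else (u,v)
    e=cv2.fitEllipse(cv2.convexHull(c)) if len(c)>8 else None
    print(n,(u,v,r),(u2,v2),e and np.round(e[0],1),e and np.round(e[1],1),ray(s,u2,v2,z).round(4), e and ray(s,*e[0],z).round(4))
rep("dish",(S<60)&(V>120),(180,170,238,222),.022)
rep("L",(S<60)&(V>115),(275,160,336,222),.097)
rep("R",(S<60)&(V>115),(365,180,425,238),.097)
rep("bluedot",(H>105)&(H<130)&(S>90)&(V>50),(205,248,228,270),.045)
rep("whitedot",(S<50)&(V>150),(460,188,485,208),.045)
rep("plugB",(((H<20)&(S>50)&(V>60))|((H>105)&(H<130)&(S>90)&(V>50))),(205,248,228,270),.045)
rep("plugW",((S>50)&(H<20)&(V>60))|((S<50)&(V>150)),(460,188,485,208),.045)
cr=[cv2.resize(bgr[v-20:v+20,u-25:u+25],(400,300),interpolation=2)for u,v in((217,258),(472,198),(208,195),(282,282))]
cv2.imwrite("pics/crop.png",np.vstack([np.hstack(cr[:2]),np.hstack(cr[2:])]))
E
```

```text
dish (202.5, 199.5, 29.129121780395508) (208.16254245511885, 197.01394953905867) [204.2 199.5] [43.1 58.5] [0.5917 0.3143 0.022 ] [0.5858 0.324  0.022 ]
L (304.99151611328125, 190.5, 42.08048629760742) (303.7958045535942, 188.74709644410333) [303.7 187.3] [ 67.7 101.6] [0.5949 0.0772 0.097 ] [0.5983 0.0774 0.097 ]
R (394.5, 199.5, 35.36250686645508) (394.7007187976476, 206.0803746460466) [393.4 195.4] [63.3 78.9] [ 0.5507 -0.1299  0.097 ] [ 0.5754 -0.1282  0.097 ]
bluedot (215.0, 258.0, 3.6056511402130127) (215.08064516129033, 257.93548387096774) [215.1 257.9] [6.3 7.8] [0.4426 0.29   0.045 ] [0.4426 0.2901 0.045 ]
whitedot (473.0, 197.5, 3.6401548385620117) (473.0, 197.5) [473.  197.5] [6.5 7.1] [ 0.5743 -0.3337  0.045 ] [ 0.5743 -0.3337  0.045 ]
plugB (215.5, 258.1000061035156, 6.860133171081543) (215.12885154061624, 258.0126050420168) [215.4 257.9] [12.8 13.7] [0.4424 0.2899 0.045 ] [0.4426 0.2892 0.045 ]
plugW (469.5983581542969, 198.4672088623047, 9.72007942199707) (469.7811355311355, 198.5879120879121) [469.8 198.7] [12.9 20. ] [ 0.5718 -0.3256  0.045 ] [ 0.5716 -0.3256  0.045 ]
```

View pics/crop.png

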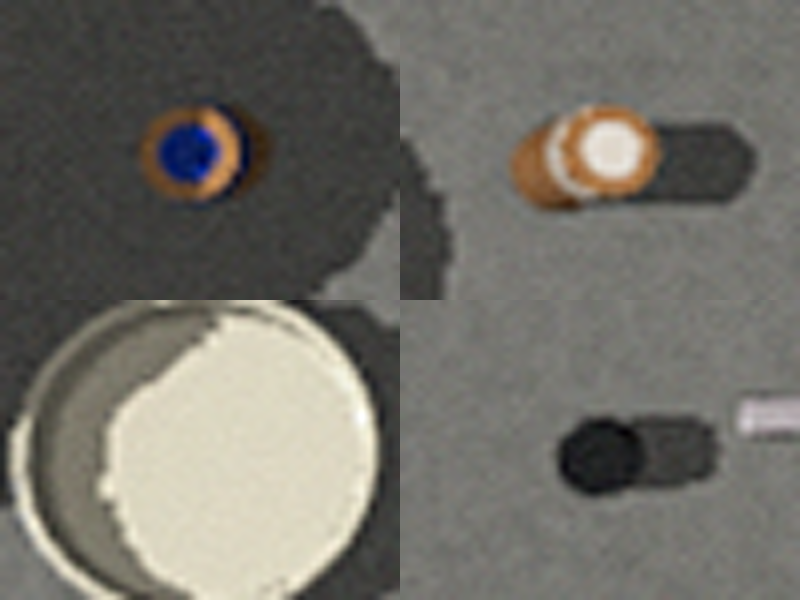

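Blue plug: dot at (215,258). White plug: dot at (473,197.5). The white dish is at about (208,195); the purple one at (159,268) and the dark basalt at (282,282) are not meant. Next I fit circles for the dish and pans.

```bash
python3 - <<'E'
from h import *
s=snapshot("top");im=s["color"]
g=cv2.cvtColor(im,cv2.COLOR_RGB2GRAY)
for n,(u,v),z,r in(("dish",(208,195),.022,(20,26)),("L",(308,194),.097,(23,32)),("R",(395,209),.097,(23,32))):
    c=cv2.resize(g[v-35:v+36,u-35:u+36],None,fx=4,fy=4,interpolation=2)
    k=cv2.HoughCircles(c,cv2.HOUGH_GRADIENT_ALT,1.5,200,param1=200,param2=.5,minRadius=r[0]*4,maxRadius=r[1]*4)
    if k is None: print(n,None);continue
    a,b,q=k[0][0]/4;print(n,u-35+a,v-35+b,q,ray(s,u-35+a,v-35+b,z).round(4))
o=get_obs()
print(pix(s,[.58,.08,.097]))
E
python3 -m handwheel '[[0.4,0,0,0,0,0,1],[0.4,0,0,0,0,0,1],[0.4,0,0,0,0,0,1],[0.4,0,0,0,0,0,1],[0.4,0,0,0,0,0,1]]'
python3 -m handwheel '[[0.4,0,0,0,0,0,1],[0.4,0,0,0,0,0,1],[0.4,0,0,0,0,0,1],[0.4,0,0,0,0,0,1],[0.4,0,0,0,0,0,1]]'
python3 -m handwheel '[[0.4,1,0,0,0,0,1],[0.4,1,0,0,0,0,1],[0.4,1,-0.5,0.5,0,0,0.1],[0.4,1,-0.7,0.5,0,0,0],[0.4,1,-0.7,0.5,0,0,0]]'
```

```text
dish 206.75 196.0 23.064814 [0.5943 0.3178 0.022 ]
L 309.0 195.75 26.517384 [0.5785 0.0656 0.097 ]
R 393.375 208.875 26.631588 [ 0.5444 -0.1266  0.097 ]
[302.69037831 195.20725162]
clock: 0.88
tool_pos: [0.2006, 0.6444, 0.4045]
orientation: [180.0, -0.0, -47.5]
force: [0.0, 0.6, -0.5]
opening: 0.0615
gripper_force: 0.0
clock: 1.5
tool_pos: [0.2006, 0.6444, 0.4045]
orientation: [180.0, -0.0, -77.5]
force: [-0.2, -0.8, -0.1]
opening: 0.0614
gripper_force: 0.0
clock: 2.12
tool_pos: [0.2573, 0.5196, 0.3669]
orientation: [-180.0, 0.0, -89.9]
force: [-0.5, -0.2, 0.5]
opening: 0.0612
gripper_force: 0.0
```

```bash
python3 -m handwheel '[[0.4,1,-0.82,0.45,0,0,0],[0.4,1,-0.82,0.45,0,0,0],[0.4,1,-0.82,0.45,0,0,0],[0.4,1,-0.82,0.45,0,0,0],[0.4,1,-0.82,0.45,0,0,0]]'
python3 -m handwheel '[[0.4,1,-0.82,0.45,0,0,0],[0.4,1,-0.82,0.45,0,0,0],[0.4,1,-0.82,0.45,0,0,0],[0.4,1,-0.82,0.45,0,0,0],[0.4,0.18,-0.03,0,0,0,0]]'
cat >>h.py <<'E'
from scipy.spatial.transform import Rotation as Ro
def pose():
    o=get_obs();T=np.eye(4);T[:3,:3]=Ro.from_euler("xyz",o["orientation"],degrees=True).as_matrix();T[:3,3]=o["tool_pos"];return T,o
def wray(s,T,u,v,z):
    x,y=(u-s["cx"])/s["fx"],(v-s["cy"])/s["fy"];r=np.hypot(x,y)
    d=np.array([np.sin(r)*x/r,np.sin(r)*y/r,np.cos(r)]);M=T@s["tool_from_camera"];d=M[:3,:3]@d;c=M[:3,3]
    return c+d*(z-c[2])/d[2]
def wpix(s,T,X):
    p=np.linalg.inv(T@s["tool_from_camera"])@np.append(X,1);q=np.hypot(p[0],p[1]);th=np.arctan2(q,p[2])
    return np.array([s["cx"]+s["fx"]*th*p[0]/q,s["cy"]+s["fy"]*th*p[1]/q])
E
cat >dot.py <<'E'
from h import *
import sys
col,zt,x,y=sys.argv[1],*map(float,sys.argv[2:5]);T,o=pose();s=snapshot("wrist");im=s["color"]
cv2.imwrite(f"pics/w{o['clock']:.1f}.png",im[:,:,::-1])
hsv=cv2.cvtColor(im,cv2.COLOR_RGB2HSV);H,S,V=[hsv[...,i] for i in range(3)]
m=((H>105)&(H<130)&(S>120)&(V>50)) if col=="blue" else ((S<60)&(V>150))
u,v=wpix(s,T,[x,y,zt]).astype(int);print("pred",u,v)
for c in cv2.findContours(m.astype(np.uint8),0,1)[0]:
    if cv2.contourArea(c)<20:continue
    M=cv2.moments(c);a,b=M['m10']/M['m00'],M['m01']/M['m00']
    if np.hypot(a-u,b-v)<70: print(round(a),round(b),cv2.contourArea(c),cv2.boundingRect(c),wray(s,T,a,b,zt).round(4))
print(o["tool_pos"].round(4))
E
python3 dot.py blue .045 .4426 .29
```

```text
clock: 2.75
tool_pos: [0.3602, 0.3948, 0.3107]
orientation: [-180.0, 0.0, -89.9]
force: [0.1, 0.6, 0.9]
opening: 0.0611
gripper_force: 0.0
clock: 3.38
tool_pos: [0.4433, 0.2897, 0.265]
orientation: [179.9, -0.1, -90.0]
force: [0.5, 0.7, 0.6]
opening: 0.0613
gripper_force: 0.0
pred 320 209
320 212 425.0 (308, 201, 25, 24) [0.4434 0.2917 0.045 ]
320 191 32.5 (301, 188, 36, 11) [0.4428 0.2763 0.045 ]
[0.4433 0.2897 0.265 ]
```

```bash
python3 -m handwheel '[[0.4,-0.04,0,0.7,0,0,0],[0.4,0,0,0.7,0,0,0],[0.4,0,0,0.7,0,0,0],[0.4,0,0,0.7,0,0,0],[0.4,0,0,0,0,0,0]]'
python3 -m handwheel '[[-1,0,0,0,0,0,0],[-1,0,0,0,0,0,0],[-1,0,0,0,0,0,0],[-1,0,0,0,0,0,0],[-1,0,0,0,0,0,0]]'
python3 -m handwheel '[[-1,0,0,-0.3,0,0,0],[-1,0,0,-1,0,0,0],[-1,0,0,-1,0,0,0],[-1,0,0,-1,0,0,0],[-1,0,0,-1,0,0,0]]'
```

```text
clock: 4.05
tool_pos: [0.4421, 0.2927, 0.1953]
orientation: [179.9, -0.1, -89.8]
force: [0.5, -0.3, -0.0]
opening: 0.0613
gripper_force: 0.0
clock: 4.68
tool_pos: [0.4428, 0.2924, 0.1963]
orientation: [-180.0, 0.0, -89.9]
force: [-1.5, 0.6, 4.8]
opening: 0.0293
gripper_force: 30.0
clock: 5.3
tool_pos: [0.4425, 0.2921, 0.3045]
orientation: [180.0, -0.0, -89.9]
force: [0.3, -0.3, -0.6]
opening: 0.0291
gripper_force: 30.0
```

```bash
python3 -m handwheel '[[-1,1,-0.61,-0.3,0,0,0],[-1,1,-0.61,-0.3,0,0,0],[-1,1,-0.61,-0.3,0,0,0],[-1,1,-0.61,0,0,0,0],[-1,1,-0.61,0,0,0,0]]'
python3 -m handwheel '[[-1,1,-0.61,0,0,0,0],[-1,1,-0.61,0,0,0,0],[-1,1,-0.61,0,0,0,0],[-1,1,-0.61,0,0,0,0],[-1,0,0,0,0,0,0]]'
python3 - <<'E'
from h import *
T,o=pose();w=snapshot("wrist");s=snapshot("side")
a=w["color"][:,:,::-1];b=cv2.resize(s["color"][130:300,220:420,::-1],None,fx=2,fy=2,interpolation=2)
c=np.zeros((400,400,3),np.uint8);c[:340]=b
cv2.imwrite("pics/p1.png",cv2.resize(np.hstack([a[:,120:520],c]),(800,400)));print(o["tool_pos"])
E
```

```text
clock: 5.92
tool_pos: [0.5194, 0.1665, 0.3263]
orientation: [-180.0, 0.0, -89.9]
force: [1.3, 1.1, -1.3]
opening: 0.0293
gripper_force: 30.0
clock: 6.55
tool_pos: [0.5808, 0.0661, 0.3258]
orientation: [180.0, -0.0, -90.0]
force: [-0.1, 0.2, -0.7]
opening: 0.0293
gripper_force: 30.0
[0.58076406 0.06610716 0.32576977]
```

View pics/p1.png

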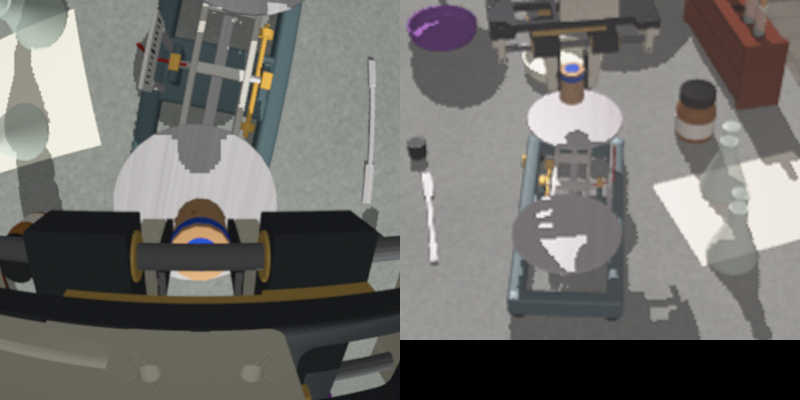

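```bash
python3 -m handwheel '[[-1,0,0,0.5,0,0,0],[-1,0,0,0.5,0,0,0],[-1,0,0,0.2,0,0,0],[-1,0,0,0.08,0,0,0],[-1,0,0,0.08,0,0,0]]'
python3 -m handwheel '[[-1,0,0,0.08,0,0,0],[-1,0,0,0.08,0,0,0],[-1,0,0,0.08,0,0,0],[-1,0,0,0.07,0,0,0],[-1,0,0,0.03,0,0,0]]'
python3 -m handwheel '[[-1,0,0,0,0,0,0],[-0.25,0,0,0,0,0,0],[-0.2,0,0,0,0,0,0],[0.1,0,0,0,0,0,0],[0.1,0,0,0,0,0,0]]'
python3 dot.py blue .132 .58 .066
```

```text
clock: 7.28
tool_pos: [0.5805, 0.0677, 0.2919]
orientation: [-180.0, -0.0, -89.9]
force: [0.4, 0.5, -0.8]
opening: 0.0294
gripper_force: 30.0
clock: 7.9
tool_pos: [0.5803, 0.0675, 0.2833]
orientation: [180.0, -0.0, -89.9]
force: [-0.9, -0.1, 2.4]
opening: 0.0294
gripper_force: 30.0
clock: 8.52
tool_pos: [0.5803, 0.0676, 0.2835]
orientation: [-180.0, 0.0, -89.9]
force: [0.6, 0.4, 0.0]
opening: 0.0464
gripper_force: 0.0
pred 321 252
320 241 79.5 (308, 238, 25, 6) [0.5805 0.0598 0.132 ]
320 223 193.5 (293, 217, 55, 20) [0.5806 0.0508 0.132 ]
[0.5803 0.0676 0.2835]
```

```bash
python3 -m handwheel '[[0.1,0,0,-0.6,0,0,0],[0.1,0,0,-1,0,0,0],[0.4,0,0,-1,0,0,0],[0.4,0.5,0,-0.6,0,0,0],[0.4,1,0,0,0,0,0]]'
python3 -m handwheel '[[0.4,1,0,0,0,0,0],[0.4,1,0,0,0,0,0],[0.4,1,0,0,0,0,0],[0.4,1,0,0,0,0,0],[0.4,1,0,0,0,0,0]]'
python3 -m handwheel '[[0.4,1,0,0,0,0,0],[0.4,1,0,0,0,0,0],[0.4,1,0,0,0,0,0],[0.4,1,0,0,0,0,0],[0.4,1,0,0,0,0,0]]'
python3 -m handwheel '[[0.4,1,0.1,0,0,0,0],[0.4,1,0.1,0,0,0,0],[0.4,1,0,0.5,0,0,0],[0.4,1,0,0.9,0,0,0],[0.4,0.56,0,1,0,0,0]]'
python3 dot.py white .045 .574 -.334
```

```text
clock: 9.2
tool_pos: [0.5806, 0.0297, 0.3655]
orientation: [-179.8, 0.1, -89.8]
force: [0.9, -0.6, -0.2]
opening: 0.0611
gripper_force: 0.0
clock: 9.82
tool_pos: [0.5803, -0.0965, 0.3637]
orientation: [180.0, 0.0, -89.9]
force: [-0.6, -0.8, 0.1]
opening: 0.0609
gripper_force: 0.0
clock: 10.45
tool_pos: [0.5803, -0.2214, 0.3637]
orientation: [180.0, 0.0, -89.9]
force: [-0.4, -0.2, 0.6]
opening: 0.0611
gripper_force: 0.0
clock: 11.08
tool_pos: [0.5755, -0.3357, 0.3032]
orientation: [-180.0, -0.0, -90.0]
force: [-0.2, 1.2, -0.0]
opening: 0.0617
gripper_force: 0.0
pred 322 195
321 198 371.0 (310, 187, 23, 22) [ 0.5748 -0.3323  0.045 ]
[ 0.5755 -0.3357  0.3032]
```

```bash
python3 -m handwheel '[[0.4,-0.05,0,0.9,0,0,0],[0.4,-0.05,0.04,0.9,0,0,0],[0.4,0,0,0.9,0,0,0],[0.4,0,0,0.9,0,0,0],[0.4,0,0,0.7,0,0,0]]'
python3 -m handwheel '[[-1,0,0,0,0,0,0],[-1,0,0,0,0,0,0],[-1,0,0,0,0,0,0],[-1,0,0,0,0,0,0],[-1,0,0,0,0,0,0]]'
python3 -m handwheel '[[-1,0,0,-0.3,0,0,0],[-1,0,0,-1,0,0,0],[-1,0,0,-1,0,0,0],[-1,0,0,-1,0,0,0],[-1,0,0,-1,0,0,0]]'
```

```text
clock: 11.75
tool_pos: [0.5747, -0.3317, 0.1954]
orientation: [180.0, 0.0, -89.9]
force: [0.1, 0.2, -0.2]
opening: 0.0615
gripper_force: 0.0
clock: 12.38
tool_pos: [0.5753, -0.3315, 0.1968]
orientation: [-179.9, -0.0, -89.9]
force: [0.0, 0.3, 6.1]
opening: 0.0296
gripper_force: 30.0
clock: 13.0
tool_pos: [0.5749, -0.3313, 0.3044]
orientation: [180.0, 0.0, -89.9]
force: [-0.5, -0.4, -1.0]
opening: 0.0291
gripper_force: 30.0
```

```bash
python3 -m handwheel '[[-1,-0.9,0.15,-0.6,0,0,0],[-1,-0.9,0.15,-0.5,0,0,0],[-1,-0.9,0.15,-0.3,0,0,0],[-1,-0.9,0.15,0,0,0,0],[-1,-0.9,0.15,0,0,0,0]]'
python3 -m handwheel '[[-1,-0.9,0.15,0,0,0,0],[-1,-0.9,0.15,0,0,0,0],[-1,-0.9,0.15,0,0,0,0],[-1,-0.9,0.04,0,0,0,0],[-1,0,0,0,0,0,0]]'
python3 - <<'E'
from h import *
T,o=pose();w=snapshot("wrist");s=snapshot("side")
a=w["color"][:,:,::-1];b=cv2.resize(s["color"][130:300,220:420,::-1],None,fx=2,fy=2,interpolation=2)
c=np.zeros((400,400,3),np.uint8);c[:340]=b
cv2.imwrite("pics/p2.png",np.hstack([a[:,120:520],c]));print(o["tool_pos"])
E
```

```text
clock: 13.62
tool_pos: [0.5555, -0.217, 0.3383]
orientation: [180.0, 0.0, -89.8]
force: [0.2, 0.9, -1.4]
opening: 0.0292
gripper_force: 30.0
clock: 14.25
tool_pos: [0.5432, -0.1269, 0.3384]
orientation: [180.0, 0.0, -89.7]
force: [0.3, -0.3, 0.1]
opening: 0.0294
gripper_force: 30.0
[ 0.54316948 -0.12686689  0.33837922]
```

View pics/p2.png

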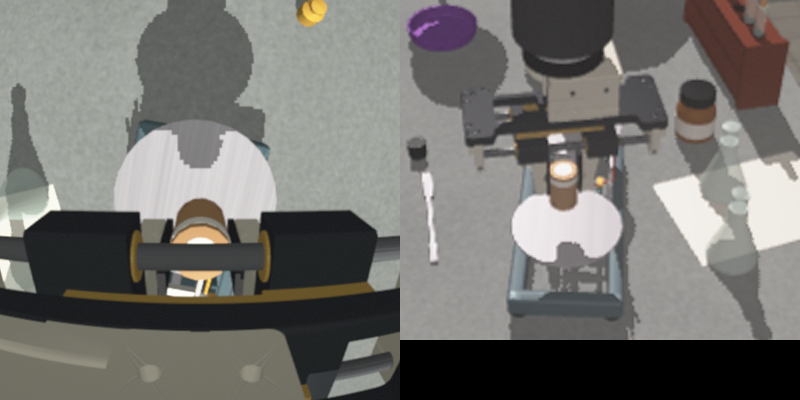

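```bash
python3 - <<'E'
from h import *
T,o=pose();s=snapshot("wrist")
for p in((315,121),(234,195),(396,195)): print(wray(s,T,*p,.107).round(4))
t=snapshot("top")
E
```

```text
[ 0.547 -0.187  0.107]
[ 0.6062 -0.1346  0.107 ]
[ 0.4883 -0.1349  0.107 ]
```

```bash
python3 -m handwheel '[[-1,0,-0.14,0.5,0,0,0],[-1,0,0,0.5,0,0,0],[-1,0,0,0.25,0,0,0],[-1,0,0,0.08,0,0,0],[-1,0,0,0.08,0,0,0]]'
python3 -m handwheel '[[-1,0,0,0.08,0,0,0],[-1,0,0,0.08,0,0,0],[-1,0,0,0.08,0,0,0],[-1,0,0,0.05,0,0,0],[-1,0,0,0.04,0,0,0]]'
python3 -m handwheel '[[-1,0,0,0,0,0,0],[-1,0,0,0,0,0,0],[-0.25,0,0,0,0,0,0],[-0.2,0,0,0,0,0,0],[0.1,0,0,0,0,0,0]]'
python3 -m handwheel '[[0.1,0,0,0,0,0,0],[0.1,0,0,-0.4,0,0,0],[0.1,0,0,-1,0,0,0],[0.1,0,0,-1,0,0,0],[0.2,0,0,-1,0,0,0]]'
python3 - <<'E'
from h import *
for i in range(1):
    s=snapshot("side");print(get_obs()["clock"]);cv2.imwrite("pics/s3.png",s["color"][:,:,::-1])
E
```

```text
clock: 15.08
tool_pos: [0.5473, -0.1291, 0.3032]
orientation: [-180.0, -0.0, -89.9]
force: [0.3, -0.4, -0.1]
opening: 0.0294
gripper_force: 30.0
clock: 15.7
tool_pos: [0.5473, -0.129, 0.2949]
orientation: [-180.0, -0.0, -89.9]
force: [1.0, -0.3, -0.0]
opening: 0.03
gripper_force: 30.0
clock: 16.32
tool_pos: [0.5471, -0.129, 0.2949]
orientation: [180.0, -0.0, -89.9]
force: [0.4, 0.2, -0.5]
opening: 0.0406
gripper_force: 0.0
clock: 16.95
tool_pos: [0.5472, -0.129, 0.3815]
orientation: [-180.0, -0.0, -89.9]
force: [-0.0, -0.0, 0.6]
opening: 0.0514
gripper_force: 0.0
17.0
```

```bash
python3 -m handwheel '[[0.2,-0.8,1,0,0,0,0],[0.2,-0.8,1,0,0,0,0],[0.2,-0.8,1,0,0,0,0],[0.2,-0.8,1,0,0,0,0],[0.2,-0.8,1,0,0,0,0]]'
for i in 1 2 3 4 5 6; do python3 -m handwheel '[[0.2,0,0,0,0,0,0],[0.2,0,0,0,0,0,0],[0.2,0,0,0,0,0,0],[0.2,0,0,0,0,0,0],[0.2,0,0,0,0,0,0]]' >/dev/null; done
python3 - <<'E'
from h import *
s=snapshot("side");t=snapshot("top");print(get_obs()["clock"])
a=cv2.resize(s["color"][150:300,240:390,::-1],(400,400),interpolation=2);b=cv2.resize(t["color"][130:260,280:440,::-1],(400,325),interpolation=2)
c=np.zeros((400,400,3),np.uint8);c[:325]=b
cv2.imwrite("pics/p3.png",np.hstack([a,c]))
for n,q in(("side",s),("top",t)):
  for nm,(x,y) in(("L",(.5805,.067)),("R",(.547,-.129))):
    print(n,nm,[pix(q,[x,y,z+.045]).round(1) for z in(.087,.107)])
E
```

```text
clock: 17.62
tool_pos: [0.4212, -0.0288, 0.3805]
orientation: [-179.9, 0.0, -89.9]
force: [0.8, 0.1, -1.0]
opening: 0.0527
gripper_force: 0.0
21.475
side L [array([306.7, 177.5]), array([306.8, 170.9])]
side R [array([304.4, 233.7]), array([304.4, 226.7])]
top L [array([308.2, 192.4]), array([308. , 190.9])]
top R [array([397.6, 205.8]), array([399.5, 204.6])]
```

View pics/p3.png

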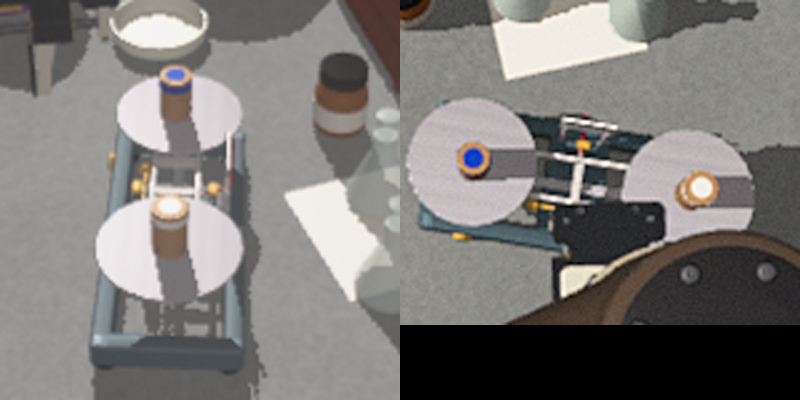

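```bash
python3 -m handwheel '[[0.3,-0.5,-0.9,0,0,0,0],[0.3,-0.5,-0.9,0,0,0,0],[0.3,-0.5,-0.9,0,0,0,0],[0.3,-0.5,-0.9,0,0,0,0],[0.3,-0.6,-0.9,0,0,0,0]]'
python3 -m handwheel '[[0.3,-0.6,-0.9,0.4,0,0,0],[0.3,-0.66,-0.97,0.4,0,0,0],[0.3,0,0,0,0,0,0],[0.3,0,0,0,0,0,0],[0.3,0,0,0,0,0,0]]'
python3 dot.py blue .132 .5805 .0676
python3 - <<'E'
from h import *
s=snapshot("side");im=s["color"];hsv=cv2.cvtColor(im,cv2.COLOR_RGB2HSV)
c=blob((hsv[...,1]<60)&(hsv[...,2]>190),(295,215,315,236));M=cv2.moments(c);print("white dot",cv2.boundingRect(c),M['m10']/M['m00'],M['m01']/M['m00'])
E
```

```text
clock: 22.1
tool_pos: [0.5351, 0.0364, 0.3798]
orientation: [180.0, -0.0, -89.9]
force: [0.1, -0.6, -0.6]
opening: 0.057
gripper_force: 0.0
clock: 22.72
tool_pos: [0.5807, 0.0672, 0.3604]
orientation: [-180.0, 0.0, -89.9]
force: [0.0, 0.3, 1.6]
opening: 0.0572
gripper_force: 0.0
pred 320 205
321 204 395.0 (309, 194, 24, 22) [0.5805 0.0667 0.132 ]
320 183 29.5 (305, 181, 32, 9) [0.5806 0.0512 0.132 ]
[0.5807 0.0672 0.3604]
white dot (296, 215, 19, 16) 304.2562620423892 223.60500963391135
```

```bash
python3 -m handwheel '[[0.3,0,0,0.8,0,0,0],[0.3,0,0,0.8,0,0,0],[0.3,0,0,0.8,0,0,0],[0.3,0,0,0.66,0,0,0],[0.3,0,0,0,0,0,0]]'
python3 -m handwheel '[[-1,0,0,0,0,0,0],[-1,0,0,0,0,0,0],[-1,0,0,0,0,0,0],[-1,0,0,0,0,0,0],[-1,0,0,0,0,0,0]]'
python3 -m handwheel '[[-1,0,0,-0.06,0,0,0],[-1,0,0,-0.06,0,0,0],[-1,0,0,-0.06,0,0,0],[-1,0,0,-0.06,0,0,0],[-1,0,0,-0.06,0,0,0]]'
python3 -m handwheel '[[-1,0,0,-0.06,0,0,0],[-1,0,0,-0.06,0,0,0],[-1,0,0,-0.06,0,0,0],[-1,0,0,-0.06,0,0,0],[-1,0,0,-0.06,0,0,0]]'
python3 -m handwheel '[[-1,0,0,-0.06,0,0,0],[-1,0,0,-0.06,0,0,0],[-1,0,0,-0.06,0,0,0],[-1,0,0,-0.06,0,0,0],[-1,0,0,-0.06,0,0,0]]'
python3 -m handwheel '[[-1,0,0,-0.06,0,0,0],[-1,0,0,-0.2,0,0,0],[-1,0,0,-0.5,0,0,0],[-1,0,0,-0.5,0,0,0],[-1,0,0,-0.2,0,0,0]]'
python3 - <<'E'
from h import *
T,o=pose();w=snapshot("wrist");s=snapshot("side")
a=w["color"][:,:,::-1];b=cv2.resize(s["color"][130:300,220:420,::-1],None,fx=2,fy=2,interpolation=2)
c=np.zeros((400,400,3),np.uint8);c[:340]=b
cv2.imwrite("pics/p4.png",np.hstack([a[:,120:520],c]));print(o["tool_pos"])
E
```

```text
clock: 23.45
tool_pos: [0.5806, 0.0673, 0.2825]
orientation: [179.9, -0.0, -89.9]
force: [0.4, -0.5, 0.5]
opening: 0.0571
gripper_force: 0.0
clock: 24.08
tool_pos: [0.5811, 0.0676, 0.2839]
orientation: [-180.0, 0.0, -89.9]
force: [-2.3, 0.2, 4.1]
opening: 0.0295
gripper_force: 30.0
clock: 24.7
tool_pos: [0.5811, 0.0676, 0.291]
orientation: [180.0, -0.0, -89.9]
force: [0.2, 0.2, 0.4]
opening: 0.0295
gripper_force: 30.0
clock: 25.32
tool_pos: [0.5811, 0.0675, 0.2985]
orientation: [180.0, -0.0, -89.9]
force: [0.0, 0.2, -0.4]
opening: 0.0291
gripper_force: 30.0
clock: 25.95
tool_pos: [0.581, 0.0676, 0.3059]
orientation: [180.0, 0.0, -89.9]
force: [-0.4, -0.2, -0.8]
opening: 0.0291
gripper_force: 30.0
clock: 26.58
tool_pos: [0.5814, 0.0677, 0.344]
orientation: [-179.9, 0.0, -89.9]
force: [-0.5, 0.5, -0.9]
opening: 0.0292
gripper_force: 30.0
[0.5813593  0.06768934 0.34402942]
```

View pics/p4.png

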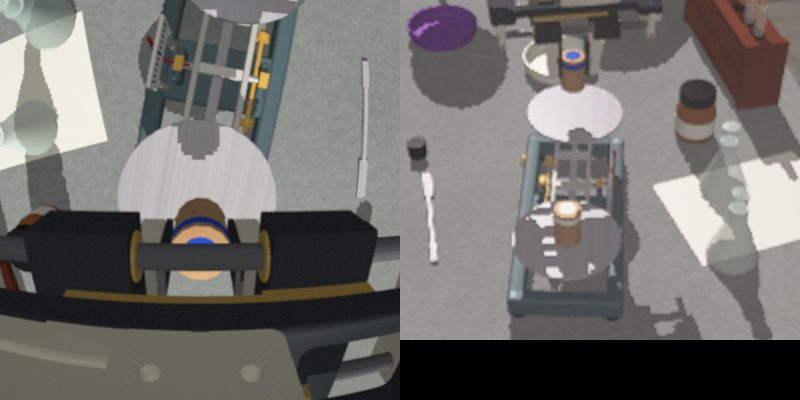

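Blue is held and the white plug stands on the lowered right pan. Moving to the dish.

```bash
python3 -m handwheel '[[-1,-1,-0.05,0,0,0,0],[-1,-1,-0.05,0,0,0,0],[-1,-1,-0.05,0,0,0,0],[-1,-1,-0.05,0,0,0,0],[-1,-1,-0.05,0,0,0,0]]'
python3 -m handwheel '[[-1,-1,-0.05,0.3,0,0,0],[-1,-1,-0.05,0.6,0,0,0],[-1,-1,-0.05,0.8,0,0,0],[-1,-1,-0.05,0.8,0,0,0],[-1,-1,-0.05,0.5,0,0,0]]'
python3 - <<'E'
from h import *
T,o=pose();w=snapshot("wrist");s=snapshot("side");cv2.imwrite("pics/x.png",w["color"][:,:,::-1])
a=w["color"][:,:,::-1];b=cv2.resize(s["color"][110:200,250:350,::-1],None,fx=4,fy=4,interpolation=2)
c=np.zeros((400,400,3),np.uint8);c[:360]=b
cv2.imwrite("pics/p5.png",np.hstack([a[:,120:520],c]));print(o["tool_pos"])
E
```

```text
clock: 27.3
tool_pos: [0.5871, 0.1942, 0.3423]
orientation: [180.0, -0.0, -89.9]
force: [-0.1, -0.1, -0.5]
opening: 0.0293
gripper_force: 30.0
clock: 27.92
tool_pos: [0.5928, 0.319, 0.265]
orientation: [179.9, -0.1, -89.9]
force: [0.2, 0.1, 0.0]
opening: 0.0293
gripper_force: 30.0
[0.59284422 0.31900633 0.26495629]
```

View pics/p5.png

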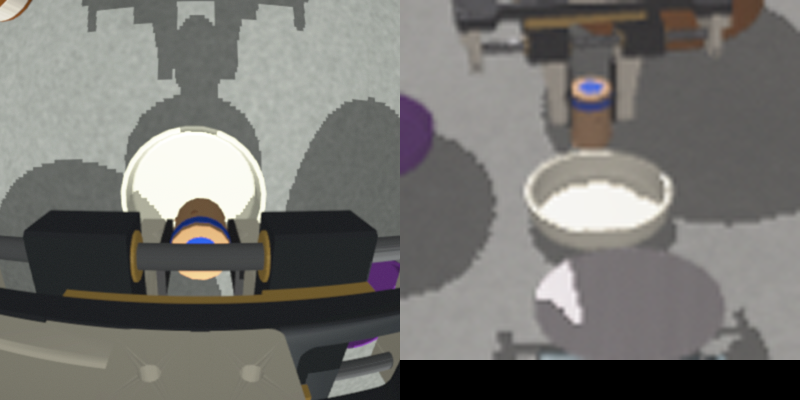

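```bash
python3 - <<'E'
from h import *
T,o=pose();s=snapshot("wrist")
for p in((313,126),(241,190),(386,190)): print(wray(s,T,*p,.022).round(4))
E
```

```text
[0.5976 0.2652 0.022 ]
[0.6526 0.3128 0.022 ]
[0.5425 0.3125 0.022 ]
```

```bash
python3 -m handwheel '[[-1,-0.05,-0.18,0.6,0,0,0],[-1,0,0,0.8,0,0,0],[-1,0,0,0.6,0,0,0],[-1,0,0,0.3,0,0,0],[-1,0,0,0.1,0,0,0]]'
python3 -m handwheel '[[-1,0,0,0.06,0,0,0],[-1,0,0,0.04,0,0,0],[-1,0,0,0.02,0,0,0],[-1,0,0,0,0,0,0],[-1,0,0,0,0,0,0]]'
```

```text
clock: 28.7
tool_pos: [0.5977, 0.3187, 0.207]
orientation: [180.0, -0.0, -89.9]
force: [-0.2, 0.3, -1.0]
opening: 0.0291
gripper_force: 30.0
clock: 29.32
tool_pos: [0.5976, 0.3189, 0.2045]
orientation: [-180.0, 0.0, -89.9]
force: [-1.0, -0.8, -0.9]
opening: 0.0294
gripper_force: 30.0
```

```bash
for i in 1 ; do python3 -m handwheel '[[-1,0,0,0.03,0,0,0],[-1,0,0,0.03,0,0,0],[-1,0,0,0.03,0,0,0],[-1,0,0,0,0,0,0]]'; done; python3 -m handwheel '[[-1,0,0,0.02,0,0,0],[-1,0,0,0.01,0,0,0],[-1,0,0,0,0,0,0]]'
```

```text
clock: 29.82
tool_pos: [0.5976, 0.3189, 0.2021]
orientation: [180.0, -0.0, -89.9]
force: [0.3, -0.0, -0.8]
opening: 0.0296
gripper_force: 30.0
clock: 30.2
tool_pos: [0.5976, 0.3189, 0.202]
orientation: [-180.0, 0.0, -89.9]
force: [-2.2, -1.1, 5.7]
opening: 0.0294
gripper_force: 30.0
```

Contact (5.7 N, TCP stopped). Release with a small opening, then rise.

```bash
python3 -m handwheel '[[-0.25,0,0,0,0,0,0],[-0.2,0,0,0,0,0,0],[-0.05,0,0,0,0,0,0],[-0.05,0,0,0,0,0,0],[-0.05,0,0,-0.2,0,0,0]]'
python3 -m handwheel '[[-0.05,0,0,-0.6,0,0,0],[-0.05,0,0,-1,0,0,0],[-0.05,0,0,-1,0,0,0],[-0.05,0,0,-1,0,0,0],[-0.05,0,0,-1,0,0,0]]'
python3 -m handwheel '[[0,-0.3,0,-1,0,0,0],[0,-1,0.4,-0.5,0,0,0],[0,-1,0.4,0,0,0,0],[0,-1,0.4,0,0,0,0],[0,-1,0.4,0,0,0,0]]'
python3 -m handwheel '[[0,-1,0.4,0,0,0,0],[0,-1,0.4,0,0,0,0],[0,0,0,0,0,0,0],[0,0,0,0,0,0,0],[0,0,0,0,0,0,0]]'
python3 - <<'E'
from h import *
s=snapshot("side");t=snapshot("top")
cv2.imwrite("pics/p6.png",np.hstack([cv2.resize(x["color"][:,:,::-1][a:a+200,b:b+200],(400,400),interpolation=2) for x,a,b in((s,120,220),(t,130,180))]))
E
```

```text
clock: 30.82
tool_pos: [0.5975, 0.3187, 0.2061]
orientation: [180.0, -0.0, -89.9]
force: [1.0, -0.2, -0.4]
opening: 0.0416
gripper_force: 0.0
clock: 31.45
tool_pos: [0.5976, 0.3188, 0.3237]
orientation: [-179.9, 0.1, -89.9]
force: [1.0, 1.0, -0.7]
opening: 0.0415
gripper_force: 0.0
clock: 32.08
tool_pos: [0.5562, 0.4283, 0.3577]
orientation: [179.9, -0.1, -89.8]
force: [-0.0, 0.4, -0.3]
opening: 0.0438
gripper_force: 0.0
clock: 32.7
tool_pos: [0.5376, 0.4758, 0.359]
orientation: [-180.0, -0.0, -89.9]
force: [0.4, 0.5, -0.2]
opening: 0.0441
gripper_force: 0.0
```

View pics/p6.png

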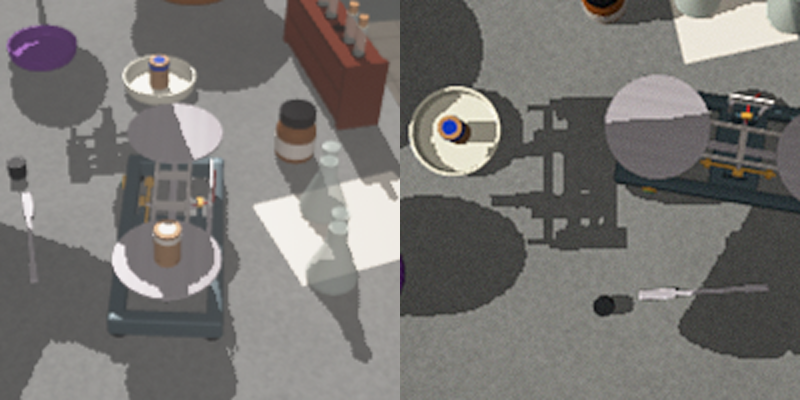

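Blue is standing in the white dish (left crop, 158,72). White is standing on the lowered right pan (left crop, 168,243). Everything else looks undisturbed.

```bash
python3 -c "
from plant import *
print(close_job())"
```

```text
the job is handed in; nothing more can be done
None
```

The blue-banded plug is the heavier one and now stands in the white porcelain dish, the white-banded plug stands on the right pan, and I handed the job in at about 33 s on the robot's clock, with no verdict returned.

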